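# Present a glass filter plate to the label reader

### The arm

A 7-joint arm with a two-finger parallel gripper is mounted at the origin on the work surface. World frame = base frame: x ahead of the robot, y to its left, z up, the work surface at z = 0. Lengths are in m, angles in rad, forces in N, time in s.
With the tool pointing down it reaches from about 0.4 to 0.9 m from the base axis. Payload 5.6 kg.
Tool frame: the origin (TCP) lies midway between the tips of the shut fingers; the grasp point (between the pads) lies 19 mm behind it (bot.tcp_to_grasp is the distance from the TCP to the grasp point, in m); y points along the fingers, z is the direction in which the jaws open and shut, and the axes are right-handed (so a half turn about y gives the same grasp; the last joint's range is limited). The gripper opens to 92 mm and grips with 3 to 60 N. Pads are 20 mm wide; open, the fingers measure 128 mm over their backs; the gripper's body (75 mm by 189 mm) begins 69 mm behind the grasp point.
Start: joints at [1.237, 0.468, -0.012, 1.603, 0.006, 1.071, -0.056], TCP at [0.186, -0.623, 0.215] pointing down, gripper open.
Joint ranges: [-2.53, 2.53], [-0.31, 2.02], [-1.57, 1.55], [0.28, 2.44], [-1.29, 4.43], [0.15, 1.84], [-2.92, 2.92]. Speed limits (rad/s): [2.57, 2.57, 3.14, 3.14, 3.14, 3.14, 3.14].

### API

Orientations are given as a rotation vector (axis times angle).
In Python, from station import bot, grab_frame gives the robot as it stands.
- The arm moves only by the tool drive_tool, never from a script. Its argument "deltas" is a list of rows, each a list of 7 numbers: the shift along the tool's x, y, z in mm, then the turn, a rotation vector about the tool's x, y, z in rad, then the closure, from 0 (fully open) to 1 (shut). A call has exactly 8 rows; each row shifts and turns the commanded pose from where the row before left it, along the tool's axes as they then stand; what a row does not reach is not made up. A row lasts 1/8 s, in which the tool goes at most 62.5 mm and 10.7 degrees, less where a joint would pass 70% of its speed; a pose out of reach is approached as far as the arm can. A call with a gripper value outside its range is refused whole. The fingers move at their own pace and stop on an object; "newtons" is the grip in N (left out, the last holds). Time passes only in rows, so rows that do not move let the fingers close, or fill a call up. It gives the time, the measured TCP pose, the force and the opening at its end, in the units of the state.
- bot.read_state(): the state, without advancing time (a new reading comes with each control period).
- grab_frame(name): name is "scene" or "side" or "wrist"; returns a dict with "frame" (384x512x3 uint8, red, green, blue), "K" (3x3 intrinsics, pixels), "distortion" ([k1, k2, p1, p2, k3] as OpenCV has them; the pictures are not rectified), "position" and "attitude" of the camera in the world. Camera axes: x right, y down, z forward; pixel columns grow to the right and rows downward; lengths in m; the calibration is good to about 2 mm. A picture is of the moment at which its call begins. There is no depth.
- bot.sign_off(): hands the job in, once; it reports no verdict.
The state is a dict: "time_s": time; "joint_positions": joint angles; "qvel": joint speeds; "joint_torque": joint torques, N m; "tool_pos": TCP position; "ee_rot": TCP orientation; "contact_force": force on the tool from outside, world axes, zero at the start; "ft_torque": the same for the moment, N m; "gripper_width": finger opening in m.
Only numpy, scipy, OpenCV 4.12 (cv2) and the standard library are available. Lean on these libraries where they do the work, as an engineer would, in place of code of your own. Each camera call takes 0.05 s, during which the arm holds its last target.

### The job

Pick up the glass filter plate that has a notched corner (not the plain blank one); the notch marks its frosted, labelled end. Keeping the label facing up and the plate level and off the reader's base, bring it square to the label reader and push the middle of its frosted end gently against the spring stop until you feel the stop give, about halfway in: not merely touching, and not driven to its hard end. Finish holding the plate there in the gripper, with the stop pushed in, and leave everything else on the table where it is.

Things in the scene. Friction and masses are not known exactly. Their poses are not given: they have to be found in the camera images.
- plate: The filter plate: clear glass 120 x 50 x 8 mm, about 0.1 to 0.17 kg, lying flat, label face up. The last 30 mm at its +x end are frosted whitish with a small paper label on top; the +x, -y corner of that end has a 10 x 10 mm notch. Origin: centre of the underside; x along the length towards the frosted notched end, y across the width, z up out of the label face.
- label (a point): Point on the plate's upper (label) face in the frosted end, 45 mm from the plate's middle and 15 mm from the frosted end's edge, on the centre line. Its axes are those of the plate.
- blank: Bystander: a plain glass plate of the same 120 x 50 x 8 mm with neither notch nor frosting nor label; lies flat. It and the filter plate lie one on the left and one on the right of the table, either way round. Origin: centre of the underside.
- reader: Fixed label reader, open above and in front. Origin on the table, x pointing from its front (robot side) into it, z up. Aluminium base 220 x 110 mm, 10 mm high, from x = -100 to +120 mm; on its rear a grey housing, 110 mm wide and tall, front face at x = +60 mm, with a black reading head on top (to 160 mm high, nothing of it forward of x = +55 mm).
- stop_line (a point): Point on the reader, 55 mm above its origin. The stop's pad is centred on this height and on y = 0: a black upright plate 44 mm wide, 36 mm tall, on a 12 mm stem out of the housing. At rest its front face is set anywhere from 20 mm in front of (-x) to 20 mm behind (+x) this point; it differs each time and is not reported: feel for it. Axes as the reader's.
- stop (a joint): Travel of the reader's spring stop in m: 0 at rest (out), growing as its pad is pushed in along the reader's +x, 0.022 at the hard end. It starts to give at 2.5 N and takes 0.5 N more per mm (about 13 N at the hard end); it springs back.
- screwdriver: Bystander: screwdriver 190 mm long lying on the table near the robot, roughly across it, up to 30 mm high. Origin: underside, near its middle.
- mug: Bystander: white mug, 80 mm across, 90 mm tall. Origin: centre of the underside.
- can: Bystander: white spray can, 52 mm across, 150 mm tall. Origin: centre of the underside.
- tape: Bystander: roll of black tape lying flat, 70 mm across, 19 mm high. Origin: centre of the underside.
- carton: Bystander: small cardboard carton 70 x 50 x 30 mm. Origin: centre of the underside.
- adapter: Bystander: black power adapter 80 x 50 x 32 mm. Origin: centre of the underside.
Mind the look-alikes: they are no part of the job. Leave any blue or purple look-alike of the reader alone.

How it is judged:
By the outcome, as a careful person would: the job done as asked, in the order asked, and still so for the second after the job is handed in, while the arm keeps its last pose, push and grip.
It also fails if it takes over 45 s, if anything falls off the work surface, if the arm or the gripper's body presses on something with over 40 N, if the wrist force passes 120 N, or if a joint passes its speed limit or range.

## Working session

There is one attempt and no reset: what is moved stays moved. The work goes in short steps, Python scripts to look and compute and a tool call to move; the robot and the scene stay as the last step left them, time stands still between calls to the robot, and variables do not carry over. Pictures are saved under pics/ and viewed, and the job is handed in when it is done.

Besides the shell and the picture viewer there is one more tool, called after "Request:" as name(argument=value, ...) on one line, values as JSON. drive_tool: Moves the arm, as the interface text tells. Its arguments: {"type":"object","properties":{"deltas":{"type":"array"},"newtons":{"type":"number"}},"required":["deltas"]}

```bash
ls; mkdir -p pics; python3 - <<'E'
from station import bot, grab_frame
import cv2,json,numpy as np
s=bot.read_state()
print({k:np.round(v,3).tolist() for k,v in s.items()}, bot.tcp_to_grasp)
for n in ["scene","side","wrist"]:
    f=grab_frame(n); cv2.imwrite(f"pics/{n}0.png",f["frame"][:,:,::-1])
    print(n,np.round(f["K"],1).tolist(),np.round(f["distortion"],4),np.round(f["position"],3),np.round(f["attitude"],3))
E
```

```text
pics
{'time_s': 0.0, 'joint_positions': [1.237, 0.468, -0.012, 1.604, 0.006, 1.071, -0.056], 'qvel': [0.002, 0.0, -0.0, -0.002, -0.001, -0.0, 0.001], 'joint_torque': [0.0, -52.057, -0.012, -24.375, -0.057, 0.017, 0.0], 'tool_pos': [0.186, -0.622, 0.214], 'ee_rot': [-0.303, 2.067, -2.064], 'contact_force': [-0.257, 0.416, -0.362], 'ft_torque': [-0.024, -0.012, 0.021], 'gripper_width': 0.092} 0.0187
scene [[497.5, 0.0, 258.5], [0.0, 497.5, 194.8], [0.0, 0.0, 1.0]] [-0.1898  0.      0.      0.      0.    ] [1.129 1.128 1.373] [-0.722 -2.627  1.12 ]
side [[357.3, 0.0, 254.0], [0.0, 357.3, 187.8], [0.0, 0.0, 1.0]] [0.002 0.    0.    0.    0.   ] [0.392 0.741 0.757] [-0.144  2.822 -1.272]
wrist [[293.4, 0.0, 254.1], [0.0, 293.4, 189.0], [0.0, 0.0, 1.0]] [-0.0631  0.      0.      0.      0.    ] [ 0.252 -0.604  0.384] [ 2.358 -1.753 -0.217]
```

View pics/scene0.png

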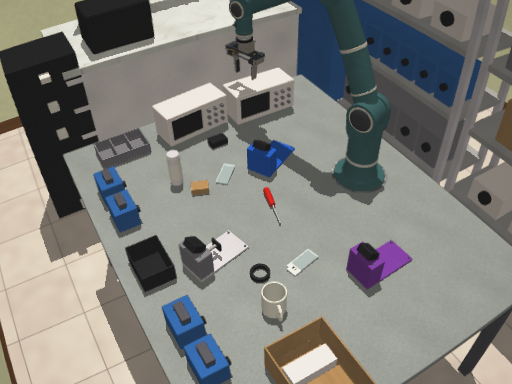

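View pics/side0.png

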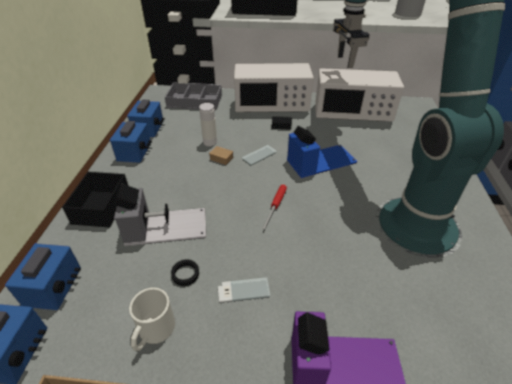

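View pics/wrist0.png

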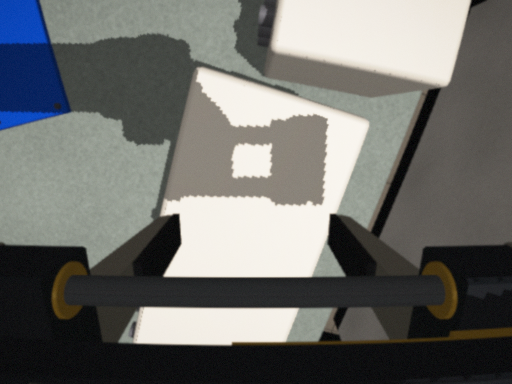

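Scene view: the candidates are the plate at (302,262), whose whitish end is at (293,267), and the plain plate at (226,174). In the side view they are at (244,290) and (259,155). The grey reader is at (212,252) in the scene view. The blue (270,157) and purple (380,262) ones are decoys. Next I'll check with crops.

```bash
cat > h.py <<'E'
import cv2,numpy as np
from scipy.spatial.transform import Rotation as R
def ray(f,uv):
    uv=np.array(uv,float).reshape(-1,1,2)
    n=cv2.undistortPoints(uv,np.array(f["K"]),np.array(f["distortion"])).reshape(-1,2)
    d=np.c_[n,np.ones(len(n))]@R.from_rotvec(f["attitude"]).as_matrix().T
    return np.array(f["position"]),d
def plane(f,uv,z):
    p,d=ray(f,uv); return p+d*((z-p[2])/d[:,2])[:,None]
def proj(f,X):
    r=R.from_rotvec(f["attitude"]).inv(); t=-r.apply(f["position"])
    return cv2.projectPoints(np.array(X,float).reshape(-1,1,3),r.as_rotvec(),t,np.array(f["K"]),np.array(f["distortion"]))[0].reshape(-1,2)
def crop(f,x0,y0,x1,y1,s,name):
    c=f["frame"][y0:y1,x0:x1,::-1]; cv2.imwrite("pics/"+name,cv2.resize(c,None,fx=s,fy=s,interpolation=cv2.INTER_CUBIC))
E
python3 - <<'E'
from h import *
f=lambda n:0
import pickle
from station import grab_frame
d={n:grab_frame(n) for n in("scene","side")}
pickle.dump(d,open("f0.pkl","wb"))
crop(d["side"],200,260,290,320,8,"c1.png")
crop(d["scene"],170,220,330,285,5,"c2.png")
crop(d["side"],105,180,215,250,7,"c3.png")
print(plane(d["side"],[(244,290),(259,155),(160,225)],0.008))
print(plane(d["scene"],[(302,262),(226,174),(225,250)],0.008))
E
```

```text
[[ 0.46511837  0.2674087   0.008     ]
 [ 0.4792694  -0.27803164  0.008     ]
 [ 0.72761188  0.08302788  0.008     ]]
[[ 0.4651374   0.26915274  0.008     ]
 [ 0.47629516 -0.27570797  0.008     ]
 [ 0.66953933  0.08303134  0.008     ]]
```

View pics/c1.png

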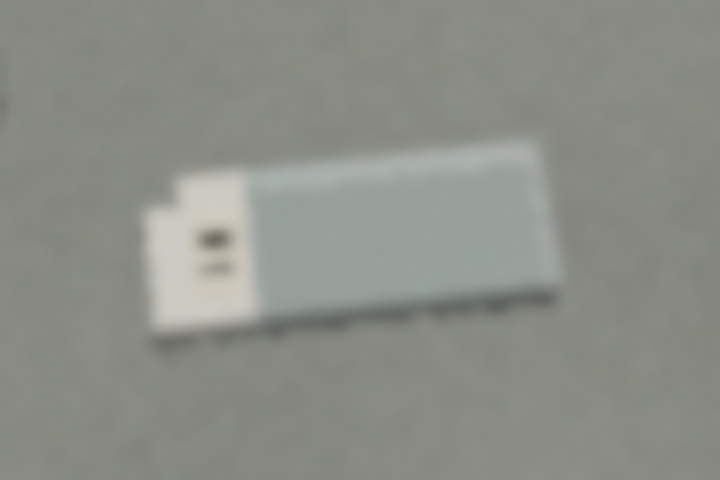

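View pics/c2.png

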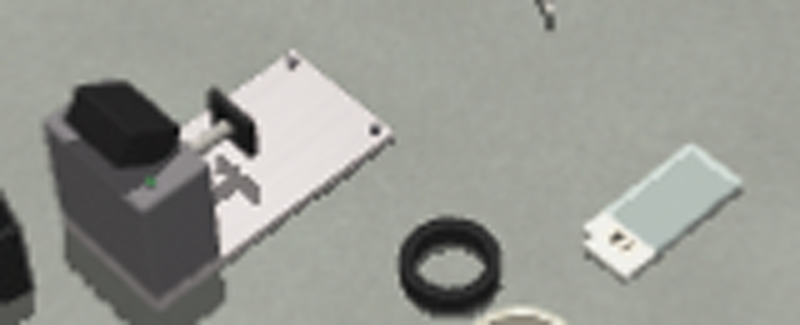

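View pics/c3.png

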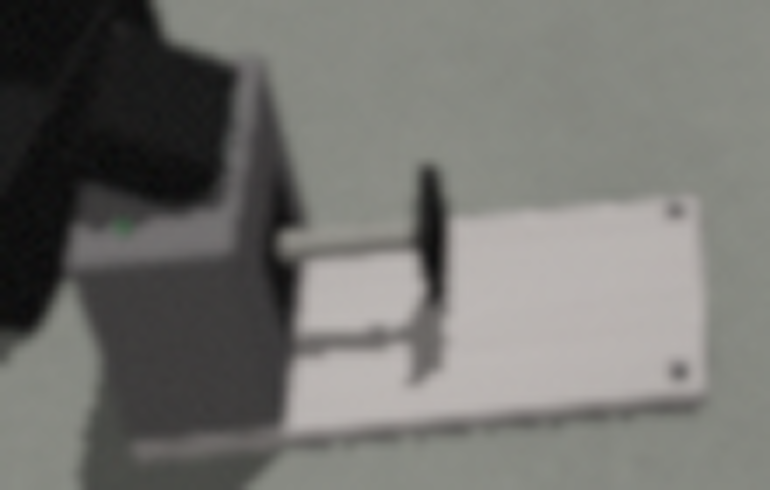

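```bash
cat > m.py <<'E'
from h import *
import pickle
d=pickle.load(open("f0.pkl","rb"))
def px(l,o,s): return [((x+.5)/s-.5+o[0],(y+.5)/s-.5+o[1]) for x,y in l]
s1=px([(540,140),(560,290),(155,328),(176,176),(147,207)],(200,260),8)
c2=px([(690,145),(742,183),(630,280)],(170,220),5)
A=plane(d["side"],s1,.008); B=plane(d["scene"],c2,.008)
def rep(n,P):
    print(n,np.round(P*1000,1)[:,:2].tolist()); 
    print(" sides",np.round(np.linalg.norm(np.diff(P,axis=0),axis=1)*1000,1),"ang",[round(float(np.degrees(np.arctan2(*(q-p)[:2][::-1]))),1) for p,q in zip(P,P[1:])],"mid02",(P[0]+P[2])[:2]*500)
rep("plate side",A[:3]);rep("notch",A[3:]);rep("plate scene",B)
s3=px([(697,198),(705,397),(285,432)],(105,180),7)
c3=px([(292,50),(392,133),(222,263)],(170,220),5)
rep("reader side",plane(d["side"],s3,.01));rep("reader scene",plane(d["scene"],c3,.01))
# frosted mask: bright white
for n,(x0,y0,x1,y1),base in (("scene",(280,240,325,280),0),("side",(215,275,275,305),0)):
    im=d[n]["frame"][y0:y1,x0:x1].astype(int)
    bg=np.median(im.reshape(-1,3),axis=0)
    m=(np.abs(im-np.median(d[n]["frame"][y0:y0+4,x0:x1].reshape(-1,3),axis=0)).sum(2)>22).astype(np.uint8)
    c=max(cv2.findContours(m,0,2)[0],key=cv2.contourArea); 
    P=plane(d[n],c.reshape(-1,2)+[x0,y0],.008)[:,:2].astype(np.float32)*1000
    print(n,cv2.minAreaRect(P))
for n,(x0,y0,x1,y1) in (("scene",(212,228,250,275)),("side",(147,205,210,246))):
    im=d[n]["frame"][y0:y1,x0:x1].astype(int)
    m=(im.min(2)>165).astype(np.uint8)
    c=max(cv2.findContours(m,0,2)[0],key=cv2.contourArea); 
    P=plane(d[n],c.reshape(-1,2)+[x0,y0],.01)[:,:2].astype(np.float32)*1000
    print(n,cv2.minAreaRect(P))
E
python3 m.py
```

```text
plate side [[413.0, 225.5], [403.2, 276.8], [519.8, 301.2]]
 sides [ 52.2 119.1] ang [100.8, 11.8] mid02 [466.39902324 263.35833785]
notch [[522.5, 249.6], [529.3, 261.3]]Traceback (most recent call last):
  File "m.py", line 11, in <module>
    rep("plate side",A[:3]);rep("notch",A[3:]);rep("plate scene",B)
                            ~~~^^^^^^^^^^^^^^^
  File "m.py", line 10, in rep
    print(" sides",np.round(np.linalg.norm(np.diff(P,axis=0),axis=1)*1000,1),"ang",[round(float(np.degrees(np.arctan2(*(q-p)[:2][::-1]))),1) for p,q in zip(P,P[1:])],"mid02",(P[0]+P[2])[:2]*500)
                                                                                                                                                                                    ~^^^
IndexError: index 2 is out of bounds for axis 0 with size 2
```

```bash
sed -i 's/P\[0\]+P\[2\]/P[0]+P[-1]/' m.py; python3 m.py
```

```text
plate side [[413.0, 225.5], [403.2, 276.8], [519.8, 301.2]]
 sides [ 52.2 119.1] ang [100.8, 11.8] mid02 [466.39902324 263.35833785]
notch [[522.5, 249.6], [529.3, 261.3]]
 sides [13.5] ang [59.5] mid02 [525.91405078 255.47493564]
plate scene [[414.2, 229.1], [402.5, 276.9], [516.6, 306.7]]
 sides [ 49.2 117.9] ang [103.7, 14.6] mid02 [465.36869328 267.93330312]
reader side [[616.8, 4.5], [590.9, 112.9], [748.5, 146.7]]
 sides [111.5 161.2] ang [103.4, 12.1] mid02 [682.67543477  75.60944748]
reader scene [[615.1, 3.8], [591.3, 111.2], [748.8, 152.6]]
 sides [110.  162.9] ang [102.5, 14.7] mid02 [681.95646472  78.2139332 ]
scene ((467.9147033691406, 267.3529052734375), (131.33331298828125, 59.722381591796875), 12.827605247497559)
side ((467.0692138671875, 266.2973327636719), (125.02362060546875, 62.699039459228516), 13.285750389099121)
scene ((678.8416748046875, 75.1768798828125), (159.912353515625, 109.58729553222656), 13.515286445617676)
side ((682.1212768554688, 75.29704284667969), (156.51068115234375, 104.52900695800781), 13.3906831741333)
```

```bash
cat > plan.py <<'E'
import sys
from h import *
from station import bot
s=bot.read_state(); r=R.from_rotvec(s["ee_rot"]); p=np.array(s["tool_pos"])
M=r.as_matrix(); print("t",s["time_s"],"tcp",np.round(p*1000,1),"F",np.round(s["contact_force"],1),"w",s["gripper_width"],"q",np.round(s["joint_positions"],2)); print(np.round(M,3))
def target(yaw,sx=1):  # tool x along yaw, y down
    x=np.array([np.cos(yaw),np.sin(yaw),0]); y=np.array([0,0,-1.]); return R.from_matrix(np.c_[x,y,np.cross(x,y)])
def to(pt,yaw):
    T=target(yaw); print("shift tool mm",np.round(r.inv().apply(np.array(pt)-p)*1000,1),"turn",np.round((r.inv()*T).as_rotvec(),4))
E
python3 -c "
from plan import *
to((.46,-.35,.3),np.radians(13.1)); to((.46,-.35,.3),np.radians(193.1))"
```

```text
t 0.25 tcp [ 186.2 -622.5  214.2] F [0.4 0.1 0.2] w 0.0918226534475451 q [ 1.24  0.47 -0.01  1.6   0.01  1.07 -0.06]
[[-0.958 -0.     0.287]
 [-0.287  0.001 -0.958]
 [ 0.    -1.    -0.001]]
shift tool mm [-340.4  -85.7 -182.6] turn [ 2.0000e-04 -3.0795e+00 -1.2000e-03]
shift tool mm [-340.4  -85.7 -182.6] turn [0.0008 0.0621 0.0001]
```

Request:
drive_tool(deltas=[[0,-43,0,0,0.062,0,0],[0,-43,0,0,0,0,0],[-46,0,-29,0,0,0,0],[-46,0,-29,0,0,0,0],[-46,0,-29,0,0,0,0],[-46,0,-29,0,0,0,0],[-46,0,-29,0,0,0,0],[-46,0,-29,0,0,0,0]])

```text
time_s: 1.25
tool_pos: [0.4167, -0.3893, 0.3007]
ee_rot: [-0.241, 2.1, -2.101]
contact_force: [-0.0, -0.3, -0.7]
gripper_width: 0.0916
```

```bash
python3 -c "
from plan import *
to((.4665,.266,.15),np.radians(193.1))"
```

```text
t 1.25 tcp [ 416.7 -389.3  300.7] F [-0.  -0.3 -0.7] w 0.09164629675945601 q [ 0.82  0.26 -0.15  1.69  0.04  1.18 -0.69]
[[-0.974  0.     0.227]
 [-0.227 -0.    -0.974]
 [-0.    -1.     0.   ]]
shift tool mm [-197.   150.5 -627. ] turn [-0.0003 -0.     -0.0001]
```

Request:
drive_tool(deltas=[[-18,0,-56,0,0,0,0],[-18,0,-56,0,0,0,0],[-18,0,-56,0,0,0,0],[-18,0,-56,0,0,0,0],[-18,0,-56,0,0,0,0],[-18,0,-56,0,0,0,0],[-18,0,-56,0,0,0,0],[-18,0,-56,0,0,0,0]])

```text
time_s: 2.25
tool_pos: [0.4542, 0.08, 0.3009]
ee_rot: [-0.24, 2.1, -2.101]
contact_force: [1.3, 0.2, 0.4]
gripper_width: 0.092
```

```bash
python3 -c "
from plan import *
to((.4665,.266,.15),np.radians(193.1))"
```

```text
t 2.25 tcp [454.2  80.  300.9] F [1.3 0.2 0.4] w 0.09199379665707685 q [ 0.28  0.1  -0.55  1.91  0.06  1.15 -1.64]
[[-0.974  0.001  0.226]
 [-0.226 -0.    -0.974]
 [-0.001 -1.     0.001]]
shift tool mm [ -53.9  150.8 -178.5] turn [-0.0006 -0.0003 -0.0008]
```

Request:
drive_tool(deltas=[[-14,0,-45,0,0,0,0],[-14,0,-45,0,0,0,0],[-14,0,-45,0,0,0,0],[-12,30,-43,0,0,0,0],[0,40,0,0,0,0,0],[0,40,0,0,0,0,0],[0,30,0,0,0,0,0],[0,0,0,0,0,0,0]])

```text
time_s: 3.25
tool_pos: [0.4652, 0.263, 0.1586]
ee_rot: [-0.247, 2.101, -2.104]
contact_force: [-0.4, 0.5, 0.0]
gripper_width: 0.0919
```

```bash
python3 -c "
from plan import *
to((.4665,.266,.003),np.radians(193.1))
from station import grab_frame
f=grab_frame('wrist'); cv2.imwrite('pics/w1.png',f['frame'][:,:,::-1])
import pickle; pickle.dump(f,open('w1.pkl','wb'))
"
```

```text
t 3.25 tcp [465.2 263.  158.6] F [-0.4  0.5  0. ] w 0.09193972152323616 q [-0.08  0.43 -0.62  1.9   0.31  0.91 -2.19]
[[-0.974 -0.004  0.227]
 [-0.227 -0.002 -0.974]
 [ 0.005 -1.     0.001]]
shift tool mm [ -2.7 155.6  -2.8] turn [-0.001   0.0003  0.0048]
```

View pics/w1.png

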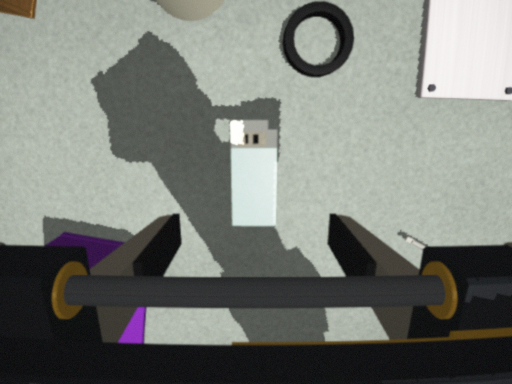

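The wrist view shows the plate spanning about (231–277, 120–226), with the notch at upper right and label marks at (256,139). The reader's front edge is at (420,97)–(510,100).

```bash
cat > w.py <<'E'
from h import *
import pickle
f=pickle.load(open("w1.pkl","rb"))
crop(f,215,105,295,240,4,"w1c.png")
P=plane(f,[(231.5,120.5),(231.5,226),(277,225.5),(276.5,131),(268,122)],.008)*1000
print(np.round(P,1)); print("c02",(P[0]+P[2])/2+0, "L",np.linalg.norm(P[1]-P[0]),np.linalg.norm(P[2]-P[1]))
for a,b in((0,1),(2,3)): 
    v=P[a]-P[b] if a==0 else P[b]-P[a]; print(np.degrees(np.arctan2(v[1],v[0])))
Q=plane(f,[(420,97),(511,100.5),(427,0),],.01)*1000
print(np.round(Q,1)); v=Q[1]-Q[0];print(np.degrees(np.arctan2(v[1],v[0]))+90); v=Q[2]-Q[0];print(np.degrees(np.arctan2(v[1],v[0])))
E
python3 w.py
```

```text
[[521.1 300.    8. ]
 [403.7 274.8   8. ]
 [416.4 223.2   8. ]
 [521.3 250.5   8. ]
 [528.4 261.6   8. ]]
c02 [468.74470602 261.61226393   8.        ] L 120.05938801740389 53.07338992508246
12.117685792304522
14.549194643271285
[[592.4 110.3  10. ]
 [616.4   6.   10. ]
 [685.1 134.3  10. ]]
12.996539372117738
14.513955643601687
```

View pics/w1c.png

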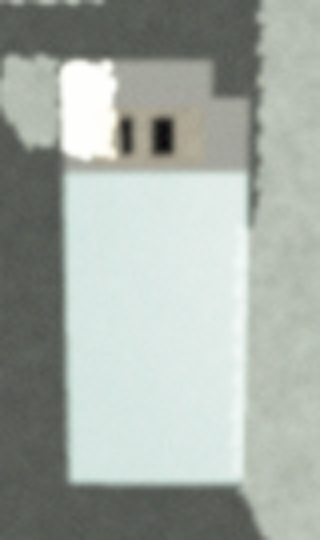

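Request:
drive_tool(deltas=[[-2,25,-2,0,0.003,0.005,0],[0,35,0,0,0,0,0],[0,35,0,0,0,0,0],[0,25,0,0,0,0,0],[0,15,0,0,0,0,0],[0,5,0,0,0,0,0],[0,0,0,0,0,0,0],[0,0,0,0,0,0,0]])

```text
time_s: 4.3
tool_pos: [0.4693, 0.2668, 0.0216]
ee_rot: [-0.231, 2.1, -2.098]
contact_force: [-0.4, 0.9, -0.1]
gripper_width: 0.0916
```

```bash
python3 -c "
from plan import *
to((.467,.2645,.002),np.radians(193.2))
from station import grab_frame
f=grab_frame('wrist'); cv2.imwrite('pics/w2.png',f['frame'][:,:,::-1])
f=grab_frame('side'); crop(f,150,180,330,315,4,'s2.png')
"
```

```text
t 4.3 tcp [469.3 266.8  21.6] F [-0.4  0.9 -0.1] w 0.0915827145083152 q [-0.19  0.63 -0.49  1.97  0.48  0.65 -2.34]
[[-0.975  0.006  0.224]
 [-0.224  0.002 -0.975]
 [-0.007 -1.    -0.   ]]
shift tool mm [ 2.9 19.5  1.8] turn [ 0.0004 -0.0048 -0.0067]
```

View pics/w2.png

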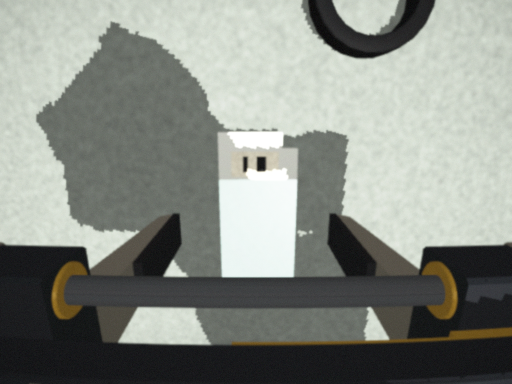

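View pics/s2.png

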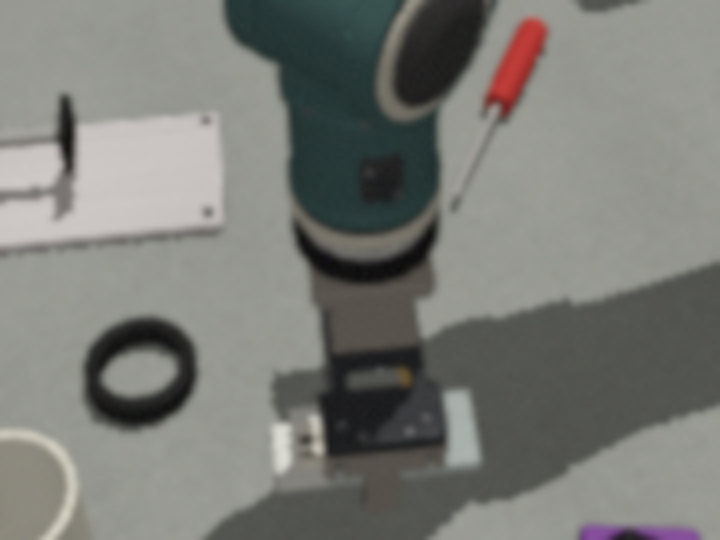

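Request:
drive_tool(deltas=[[3,8,1,0,-0.005,-0.004,0],[0,8,0,0,0,0,0],[0,3,0,0,0,0,0],[0,0,0,0,0,0,0],[0,0,0,0,0,0,0.2],[0,0,0,0,0,0,0.3],[0,0,0,0,0,0,0.4],[0,0,0,0,0,0,0.4]], newtons=25)

```text
time_s: 5.4
tool_pos: [0.4661, 0.2648, 0.0016]
ee_rot: [-0.242, 2.099, -2.099]
contact_force: [0.5, 0.8, -0.4]
gripper_width: 0.0554
```

```bash
python3 -c "
from plan import *
to((.467,.2645,.002),np.radians(193.2))
from station import grab_frame
f=grab_frame('wrist'); cv2.imwrite('pics/w3.png',f['frame'][:,:,::-1])
"
```

```text
t 5.4 tcp [466.1 264.8   1.6] F [ 0.5  0.8 -0.4] w 0.055393979193232995 q [-0.21  0.66 -0.47  1.98  0.5   0.62 -2.35]
[[-0.974  0.001  0.229]
 [-0.229  0.    -0.974]
 [-0.001 -1.     0.   ]]
shift tool mm [-0.9 -0.4  0.5] turn [-0.      0.0003 -0.0011]
```

View pics/w3.png

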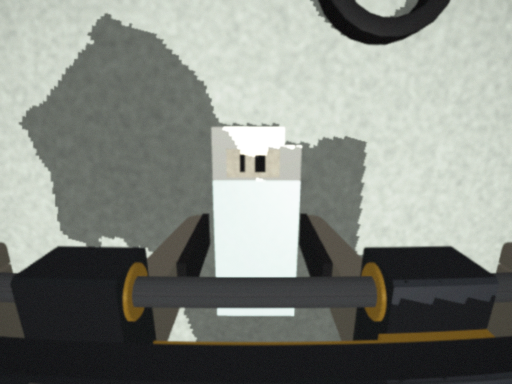

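The plate sits between the fingers, spanning about (213–300) at the frosted end and square to them. Closing now.

Request:
drive_tool(deltas=[[0,0,0,0,0,0,0.5],[0,0,0,0,0,0,0.7],[0,0,0,0,0,0,0.7],[0,0,0,0,0,0,0.7],[0,0,0,0,0,0,0.7],[0,-5,0,0,0,0,0.7],[0,-15,0,0,0,0,0.7],[0,0,0,0,0,0,0.7]], newtons=30)

```text
time_s: 6.45
tool_pos: [0.4669, 0.2655, 0.0231]
ee_rot: [-0.239, 2.099, -2.096]
contact_force: [0.2, -0.5, -0.3]
gripper_width: 0.0498
```

```bash
python3 -c "
from plan import *
to((.467,.2645,.120),np.radians(193.2))
from station import grab_frame
f=grab_frame('wrist'); cv2.imwrite('pics/w4.png',f['frame'][:,:,::-1])
"
```

```text
t 6.45 tcp [466.9 265.5  23.1] F [ 0.2 -0.5 -0.3] w 0.049797068204008685 q [-0.19  0.62 -0.5   1.98  0.48  0.65 -2.33]
[[-0.973  0.003  0.229]
 [-0.229  0.002 -0.973]
 [-0.004 -1.    -0.001]]
shift tool mm [ -0.2 -96.9   0.9] turn [ 0.0009  0.0004 -0.0037]
```

View pics/w4.png

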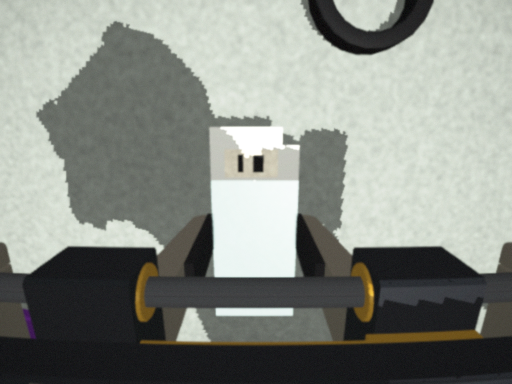

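Request:
drive_tool(deltas=[[0,-30,0,0,0,-0.003,0.7],[0,-40,0,0,0,0,0.7],[0,-27,10,0,0,0,0.7],[-10,0,43,0,0,0,0.7],[-15,0,45,0,0,0,0.7],[-15,0,45,0,0,0,0.7],[-15,0,45,0,0,0,0.7],[-6,0,45,0,0,0,0.7]])

```text
time_s: 7.5
tool_pos: [0.5795, 0.0505, 0.1183]
ee_rot: [-0.245, 2.1, -2.1]
contact_force: [0.5, 0.2, -1.6]
gripper_width: 0.0496
```

```bash
python3 -c "
from plan import *
to((.5795,.0523,.0525),np.radians(193.3))
from station import grab_frame
f=grab_frame('wrist'); cv2.imwrite('pics/w5.png',f['frame'][:,:,::-1])
"
```

```text
t 7.5 tcp [579.5  50.5 118.3] F [ 0.5  0.2 -1.6] w 0.0495940766288369 q [ 0.27  0.54 -0.54  1.82  0.35  0.88 -1.78]
[[-0.974 -0.002  0.228]
 [-0.228 -0.    -0.974]
 [ 0.002 -1.    -0.   ]]
shift tool mm [-0.5 65.8 -1.8] turn [ 0.0001 -0.0016  0.0017]
```

View pics/w5.png

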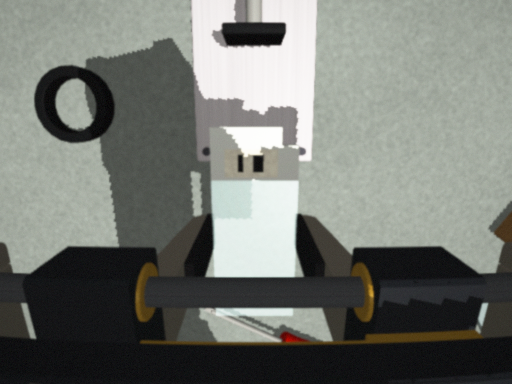

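Request:
drive_tool(deltas=[[0,20,-2,0,0,0.001,0.7],[0,25,0,0,0,0,0.7],[0,15,0,0,0,0,0.7],[0,6,0,0,0,0,0.7],[0,0,0,0,0,0,0.7],[0,0,0,0,0,0,0.7],[0,0,0,0,0,0,0.7],[0,0,0,0,0,0,0.7]])

```text
time_s: 8.55
tool_pos: [0.5785, 0.0538, 0.0529]
ee_rot: [-0.243, 2.099, -2.1]
contact_force: [0.1, -1.1, -1.9]
gripper_width: 0.0495
```

```bash
python3 -c "
from plan import *
to((.5795,.0523,.0525),np.radians(193.3))
from station import grab_frame
import pickle
d={n:grab_frame(n) for n in('wrist','side','scene')}
pickle.dump(d,open('f6.pkl','wb'))
cv2.imwrite('pics/w6.png',cv2.resize(d['wrist']['frame'][:260,130:380,::-1],None,fx=3,fy=2.3) if 0 else cv2.resize(d['wrist']['frame'][60:260,160:350,::-1],None,fx=3,fy=3,interpolation=2))
crop(d['side'],100,170,260,270,5,'s6.png')
"
```

```text
t 8.55 tcp [578.5  53.8  52.9] F [ 0.1 -1.1 -1.9] w 0.04952385308509495 q [ 0.23  0.63 -0.5   1.86  0.42  0.76 -1.84]
[[-0.974 -0.     0.229]
 [-0.229 -0.    -0.974]
 [ 0.    -1.     0.   ]]
shift tool mm [-0.6  0.4  1.7] turn [-0.0003 -0.0016  0.0003]
```

View pics/w6.png

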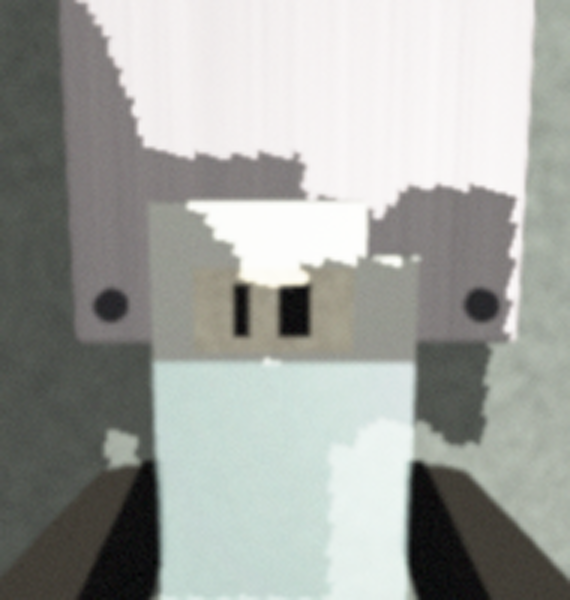

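View pics/s6.png

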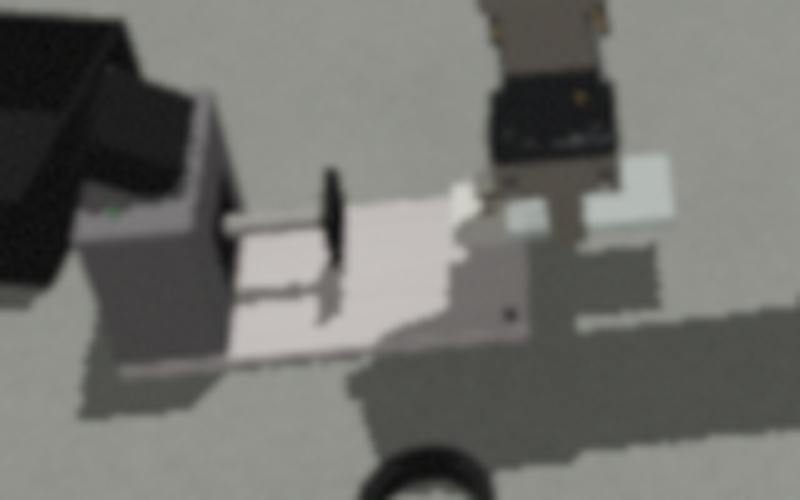

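```bash
cat > w6.py <<'E'
from h import *
import pickle
d=pickle.load(open("f6.pkl","rb")); f=d["wrist"]
u=lambda l:[((x+.5)/3-.5+160,(y+.5)/3-.5+60) for x,y in l]
P=plane(f,u([(149,203),(420,203),(160,590),(408,590)]),.0595)*1000
B=plane(f,u([(62,10),(535,10),(77,340),(517,340),(111,305),(481,305)]),.01)*1000
a=np.radians(13.3); ex=np.array([np.cos(a),np.sin(a)]); ey=np.array([-ex[1],ex[0]]); O=np.array([701.1,81.1])
L=lambda Q:np.c_[(Q[:,:2]-O)@ex,(Q[:,:2]-O)@ey]
print("plate in reader fr\n",L(P).round(1)); print("base\n",L(B).round(1))
v=f["frame"]; cv2.imwrite("pics/w6t.png",cv2.resize(v[:140,160:350,::-1],None,fx=4,fy=4,interpolation=2))
# side pad: crop 5x off 100,170 ; pad top-edge points (z=.073): 
s=lambda l:[((x+.5)/5-.5+100,(y+.5)/5-.5+170) for x,y in l]
print("pad top",L(plane(d["side"],s([(326,170),(339,168)]),.073)*1000).round(1),"pad bottom", L(plane(d["side"],s([(331,268),(343,262)]),.037)*1000).round(1))
print("plate end side",L(plane(d["side"],s([(452,183),(676,218),(670,155)]),.0595)*1000).round(1))
E
python3 w6.py
```

```text
plate in reader fr
 [[ -63.4   25.5]
 [ -63.4  -24.1]
 [-140.8   26.1]
 [-140.8  -24.5]]
base
 [[-21.5  51.5]
 [-21.4 -56.8]
 [-98.4  51.9]
 [-98.4 -56.9]
 [-89.7  43. ]
 [-89.7 -47.5]]
pad top [[  3.2 -21.2]
 [ -3.8 -21.9]] pad bottom [[ 4.2 18.9]
 [-2.1 15.2]]
plate end side [[ -64.   -15.9]
 [-185.3   27.5]
 [-186.4  -22.7]]
```

View pics/w6t.png

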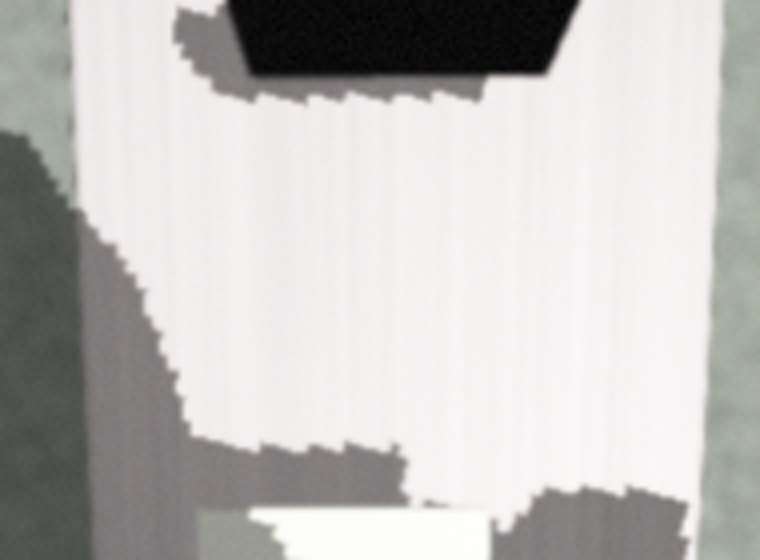

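```bash
cat >> w6.py <<'E'
u4=lambda l:[((x+.5)/4-.5+160,(y+.5)/4-.5) for x,y in l]
print("pad bottom wrist",L(plane(f,u4([(250,73),(547,73)]),.037)*1000).round(1))
sc=d["scene"]; crop(sc,175,220,275,290,7,"sc6.png")
E
python3 w6.py|tail -2
```

```text
pad bottom wrist [[ -1.1  19.5]
 [ -1.  -23.8]]
```

View pics/sc6.png

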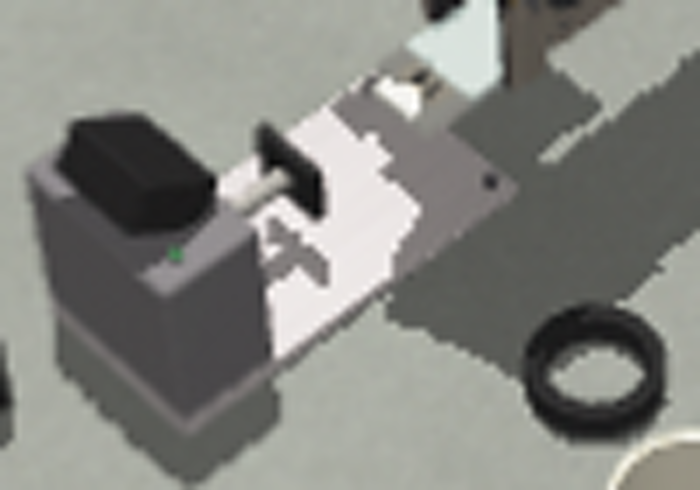

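Request:
drive_tool(deltas=[[-5,0,2.5,0,0,0,0.7],[-10,0,0,0,0,0,0.7],[-12,0,0,0,0,0,0.7],[-12,0,0,0,0,0,0.7],[-8,0,0,0,0,0,0.7],[-4,0,0,0,0,0,0.7],[0,0,0,0,0,0,0.7],[0,0,0,0,0,0,0.7]])

```text
time_s: 9.7
tool_pos: [0.628, 0.063, 0.0523]
ee_rot: [-0.245, 2.1, -2.1]
contact_force: [0.7, -0.7, -0.9]
gripper_width: 0.0494
```

```bash
cat > chk.py <<'E'
from plan import *
from station import grab_frame
import pickle,sys
n=sys.argv[1]
a=np.radians(13.3); ex=np.array([np.cos(a),np.sin(a)]); ey=np.array([-ex[1],ex[0]]); O=np.array([701.1,81.1])
q=p[:2]*1000-O; print("tcp reader",np.round([q@ex,q@ey],2),"F reader",np.round([s["contact_force"][:2]@ex,s["contact_force"][:2]@ey],2))
f=grab_frame('wrist');g=grab_frame('side');pickle.dump((f,g),open(f'f{n}.pkl','wb'))
a1=cv2.resize(f['frame'][40:190,180:340,::-1],None,fx=3,fy=3,interpolation=2); crop(g,100,170,260,270,5,f's{n}.png'); cv2.imwrite(f'pics/w{n}.png',a1)
E
python3 chk.py 7
```

```text
t 9.7 tcp [628.   63.   52.3] F [ 0.7 -0.7 -0.9] w 0.0493721271599919 q [ 0.2   0.7  -0.49  1.73  0.42  0.82 -1.82]
[[-0.973 -0.002  0.229]
 [-0.229 -0.    -0.973]
 [ 0.002 -1.     0.   ]]
tcp reader [-75.29  -0.82] F reader [ 0.51 -0.85]
```

View pics/w7.png

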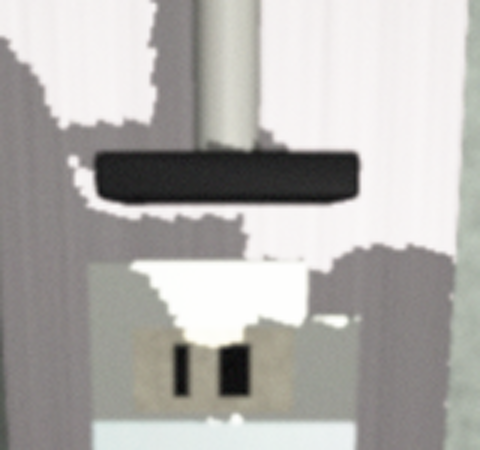

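View pics/s7.png

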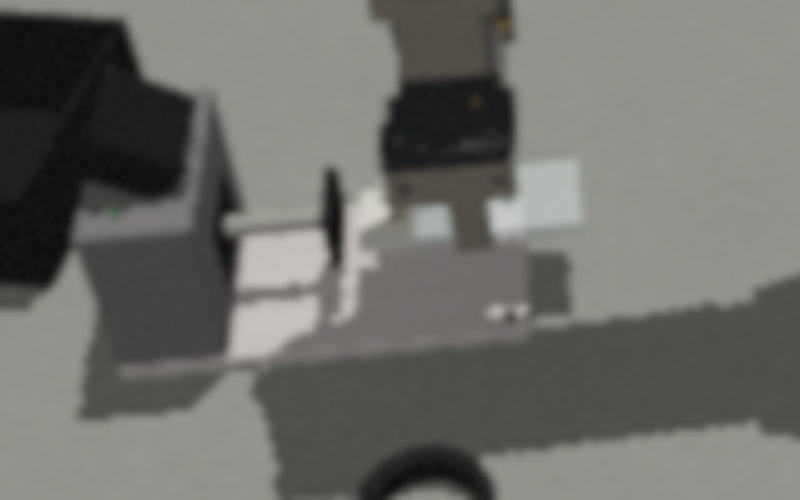

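Plate and pad are centred within about 0.5 mm, with the plate at (88–360) and the pad at (95–359) in the crop. Now I'll feel forward slowly.

Request:
drive_tool(deltas=[[-1,0,0,0,0,0,0.7],[-1,0,0,0,0,0,0.7],[-1,0,0,0,0,0,0.7],[-1,0,0,0,0,0,0.7],[-1,0,0,0,0,0,0.7],[-1,0,0,0,0,0,0.7],[-1,0,0,0,0,0,0.7],[0,0,0,0,0,0,0.7]])

```text
time_s: 10.8
tool_pos: [0.6353, 0.0647, 0.0523]
ee_rot: [-0.244, 2.099, -2.1]
contact_force: [0.2, 0.2, -1.5]
gripper_width: 0.0491
```

Request:
drive_tool(deltas=[[-1,0,0,0,0,0,0.7],[0,0,0,0,0,0,0.7],[-1,0,0,0,0,0,0.7],[0,0,0,0,0,0,0.7],[-1,0,0,0,0,0,0.7],[0,0,0,0,0,0,0.7],[0,0,0,0,0,0,0.7],[0,0,0,0,0,0,0.7]])

```text
time_s: 11.8
tool_pos: [0.6381, 0.0653, 0.0524]
ee_rot: [-0.244, 2.099, -2.1]
contact_force: [0.6, -0.3, -1.5]
gripper_width: 0.0493
```

```bash
python3 chk.py 8
```

```text
t 11.8 tcp [638.1  65.3  52.4] F [ 0.6 -0.3 -1.5] w 0.049283442549139765 q [ 0.19  0.71 -0.48  1.7   0.42  0.84 -1.82]
[[-0.974 -0.001  0.229]
 [-0.229 -0.    -0.974]
 [ 0.001 -1.     0.   ]]
tcp reader [-64.9   -0.84] F reader [ 0.5  -0.41]
```

View pics/w8.png

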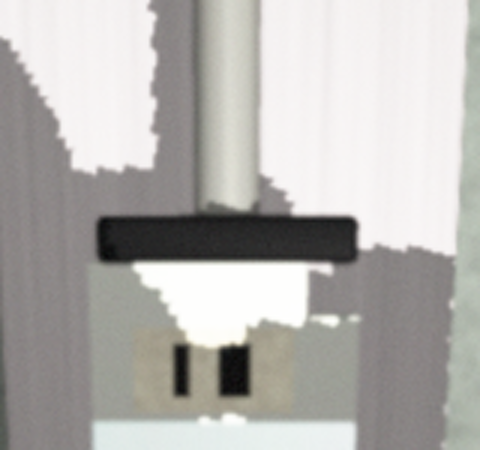

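Not touching yet (no force). The pad edge is about at the plate's end in the crop, (98–357, 260).

Request:
drive_tool(deltas=[[-1,0,0,0,0,0,0.7],[0,0,0,0,0,0,0.7],[-1,0,0,0,0,0,0.7],[0,0,0,0,0,0,0.7],[0,0,0,0,0,0,0.7],[0,0,0,0,0,0,0.7],[0,0,0,0,0,0,0.7],[0,0,0,0,0,0,0.7]])

```text
time_s: 12.9
tool_pos: [0.64, 0.0657, 0.0523]
ee_rot: [-0.245, 2.1, -2.1]
contact_force: [-3.1, -1.5, -1.3]
gripper_width: 0.0492
```

Request:
drive_tool(deltas=[[-1,0,0,0,0,0,0.7],[0,0,0,0,0,0,0.7],[-1,0,0,0,0,0,0.7],[0,0,0,0,0,0,0.7],[0,0,0,0,0,0,0.7],[0,0,0,0,0,0,0.7],[0,0,0,0,0,0,0.7],[0,0,0,0,0,0,0.7]])

```text
time_s: 13.9
tool_pos: [0.642, 0.0662, 0.0523]
ee_rot: [-0.245, 2.099, -2.1]
contact_force: [-4.7, -1.3, -1.9]
gripper_width: 0.0494
```

```bash
python3 chk.py 9
```

```text
t 13.9 tcp [642.   66.2  52.3] F [-4.7 -1.3 -1.9] w 0.04939323322168015 q [ 0.19  0.71 -0.48  1.69  0.42  0.84 -1.82]
[[-0.973 -0.001  0.229]
 [-0.229 -0.    -0.973]
 [ 0.001 -1.     0.   ]]
tcp reader [-60.94  -0.86] F reader [-4.84 -0.21]
```

View pics/w9.png

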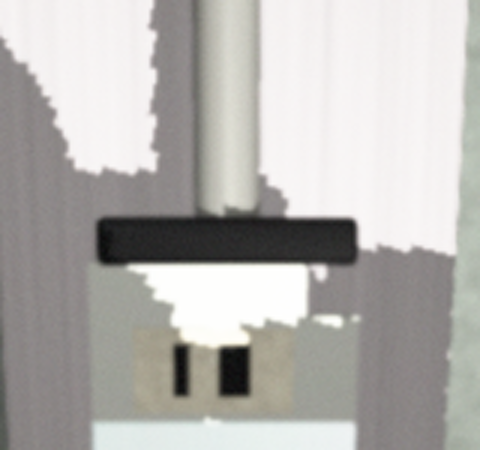

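Request:
drive_tool(deltas=[[-1,0,0,0,0,0,0.7],[-1,0,0,0,0,0,0.7],[-1,0,0,0,0,0,0.7],[-1,0,0,0,0,0,0.7],[-1,0,0,0,0,0,0.7],[0,0,0,0,0,0,0.7],[0,0,0,0,0,0,0.7],[0,0,0,0,0,0,0.7]])

```text
time_s: 15.0
tool_pos: [0.6461, 0.0672, 0.0521]
ee_rot: [-0.246, 2.1, -2.101]
contact_force: [-5.8, -2.5, 0.1]
gripper_width: 0.0493
```

```bash
python3 chk.py 10; python3 chk.py 10b | tail -1;python3 chk.py 10c | tail -1;python3 chk.py 10d | tail -1
```

```text
t 15.0 tcp [646.1  67.2  52.1] F [-5.8 -2.5  0.1] w 0.049280977788437416 q [ 0.18  0.72 -0.48  1.68  0.42  0.85 -1.82]
[[-0.974 -0.003  0.229]
 [-0.229 -0.001 -0.974]
 [ 0.003 -1.     0.   ]]
tcp reader [-56.69  -0.85] F reader [-6.24 -1.1 ]
tcp reader [-56.69  -0.86] F reader [-6.75 -1.03]
tcp reader [-56.67  -0.87] F reader [-6.69 -0.37]
tcp reader [-56.68  -0.86] F reader [-5.99 -0.6 ]
```

View pics/w10.png

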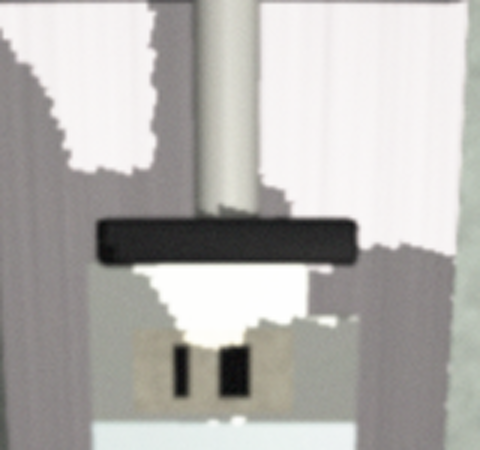

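Request:
drive_tool(deltas=[[-1,0,0,0,0,0,0.7],[-1,0,0,0,0,0,0.7],[-1,0,0,0,0,0,0.7],[-0.5,0,0,0,0,0,0.7],[0,0,0,0,0,0,0.7],[0,0,0,0,0,0,0.7],[0,0,0,0,0,0,0.7],[0,0,0,0,0,0,0.7]])

```text
time_s: 16.4
tool_pos: [0.6489, 0.0679, 0.0519]
ee_rot: [-0.248, 2.1, -2.102]
contact_force: [-7.4, -1.3, 0.1]
gripper_width: 0.0498
```

```bash
python3 chk.py 11; python3 chk.py 11b | tail -1;python3 chk.py 11c | tail -1;python3 chk.py 11d | tail -1
```

```text
t 16.4 tcp [648.9  67.9  51.9] F [-7.4 -1.3  0.1] w 0.04980891005508772 q [ 0.18  0.73 -0.48  1.67  0.42  0.85 -1.82]
[[-0.973 -0.004  0.229]
 [-0.229 -0.001 -0.974]
 [ 0.004 -1.     0.   ]]
tcp reader [-53.79  -0.87] F reader [-7.49  0.42]
tcp reader [-53.82  -0.86] F reader [-7.85 -0.43]
tcp reader [-53.8  -0.9] F reader [-8.75  0.32]
tcp reader [-53.81  -0.86] F reader [-7.94 -0.43]
```

View pics/w11.png

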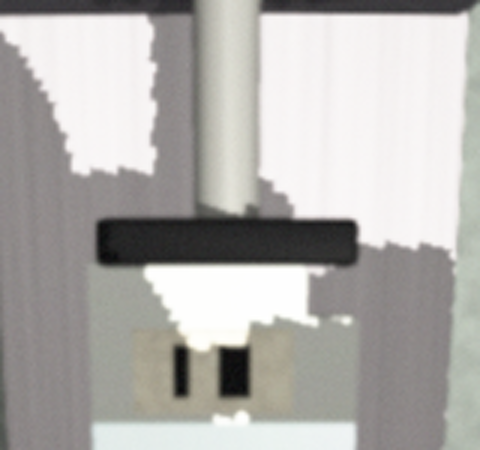

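View pics/s11.png

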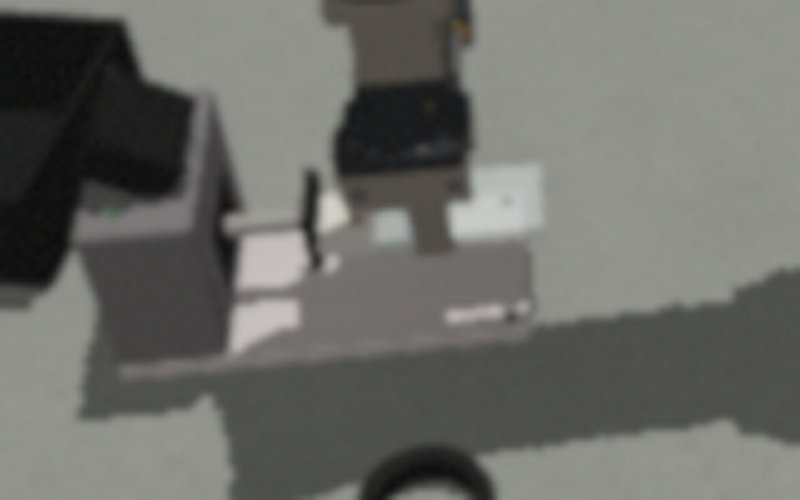

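```bash
python3 -c "
from station import bot
print(bot.sign_off()); s=bot.read_state(); print(s['time_s'],s['tool_pos'],s['contact_force'])"
```

```text
the job is handed in; nothing more can be done
None
the job is handed in; nothing more can be done
```

The notched filter plate is in the gripper, label up, with its frosted end pressing the grey reader's stop about halfway in. I handed it in at about 16.5 s; `sign_off` reports no verdict.

- **Grip:** I took the plate across its width near the middle at 30 N. The label stayed at the same place in the wrist picture while pushing, so it did not slip.
- **Alignment:** a check about 62 mm short of the stop showed the plate about 3 mm off to one side, so I shifted it 2.5 mm. After that it was centred on the pad to about 0.5 mm, and square to the reader to within about 0.3° as far as the pictures show.
- **Push:** contact came near a tool position of -64.5 mm in the reader's frame, and I stopped at -53.8 mm, about 11 mm of the 22 mm travel. The last four force readings along the push were 7.5, 7.9, 8.8 and 7.9 N, against 8 N expected at halfway.
- **Level and height:** tool tilt was about 0.2°, and the plate's mid-height was about 54 mm by calculation, well above the base.
- **Other objects:** I saw nothing else moved in the pictures taken along the way, but did not measure the other objects again at the end.

No check failed. The early camera estimates of the plate's position differed by up to 5 mm, so I averaged them before grasping.

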